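# Hang a funnel on the slanted pipe of an air dryer and open its collar valve

## Task

Pick up the white funnel by its stem, slip it mouth first over the slanted steel pipe of the air dryer, and with the funnel gently but firmly push the stiff orange collar down the pipe until the collar is fully home, pressed firmly onto its rubber stop, so that the drying air is on. Leave the funnel hanging there, seated on the collar, and let go. Move the collar only with the funnel, without forcing it, and do not disturb the other glassware.

Things in the scene. Friction and masses are not known exactly. Their poses are not given: they have to be found in the camera images.
- funnel_centre (a point): White plastic funnel, loose, 60 g (varies by a third), standing mouth down on the bench. 105 mm high: round mouth 70 mm across with a 6 mm straight rim, then a cone narrowing up to 40 mm height, then a straight round stem 26 mm across from 40 mm up to 105 mm, open right through (walls 3 mm, bore of the stem 20 mm). This point is on its axis, half-way up (52.5 mm above the mouth). z points from the mouth to the stem's open end. Round about z.
- funnel_mouth (a point): Centre of the funnel's mouth (its rim plane, 52.5 mm from the centre point), same axes.
- pipe: Straight steel pipe 10 mm in diameter with a round tip, fixed to the top of the dryer, slanting up towards the robot's side, 35 degrees from vertical. Origin at its foot on the axis, about 78 mm above the bench; z points up along the pipe. The pipe's tip is at z = 135 mm. A black socket 44 mm across surrounds its lowest 18 mm.
- pipe_tip (a point): The round tip of the slanted pipe, on its axis; z points out along the pipe.
- collar_top (a point): Centre of the collar's flat top face, which takes the funnel's rim; z points up along the pipe. It starts 56 to 82 mm from the pipe's foot and has 11 to 25 mm to go; fully home it is 45 to 57 mm from the foot. The stop, hidden in the socket, is set differently each time and can only be felt.
- dryer: Cream air dryer, a fixed box 200 x 220 mm and 76 mm high, with the slanted pipe in its front half (pipe's foot 45 mm in front of the box's centre) and two short black-capped outlets at the back (30 mm high). Origin at the centre of its underside; -x is its front, the way the pipe leans.
- beaker_centre (a point): Bystander: glass beaker 68 mm across, 90 mm high; point on its axis half-way up.
- flask_centre (a point): Bystander: green conical glass flask 76 mm across, 108 mm high; point on its axis 40 mm up.
- bottle_centre (a point): Bystander: amber bottle 60 mm across, 110 mm high; point on its axis half-way up.
- collar: Orange collar sliding on the pipe: a disc 80 mm across, 6 mm thick, with a 28 mm hub under it that enters the socket. Origin at its top face, z up the pipe. Stiff: about 6 N to slide; stays where left. At its end it meets hard rubber that yields 1 mm per 6 N, so the push rises above 6 N only there. A firm but gentle press is 10 to 18 N in all; never over 25 N.
Mind the look-alikes: they are no part of the job. What is shaped like the part that bears funnel_centre but blue or red is not meant.

How it is judged:
By the outcome, as a careful person would: the job done as asked, in the order asked, and still so for the second after the job is handed in, with the robot touching nothing.
It also fails if it takes over 67 s, if anything falls off the work surface, if the arm or the gripper's body presses on something with over 40 N, if the wrist force passes 120 N, or if a joint passes its speed limit or range.

## Robot

A 6-joint arm with a two-finger parallel gripper is mounted at the origin on the work surface. World frame = base frame: x ahead of the robot, y to its left, z up, the work surface at z = 0. Lengths are in m, angles in degrees, forces in N, time in s.
With the tool pointing down it reaches from about 0.375 to 0.9 m from the base axis. Payload 3.1 kg.
Tool frame: the origin (TCP) lies at the very end of the fingers, on their centre line; the grasp point (between the pads) lies behind it (bot.grip_depth is the z of the grasp point in the tool frame, in m); z points along the fingers, y is the direction in which the jaws open and shut (so a half turn about z gives the same grasp; the last joint's range is limited). The gripper opens to 87 mm and grips with 3 to 60 N. Pads are 19 mm wide; open, the fingers measure 117 mm over their backs; the gripper's body (75 mm by 190 mm) begins 51 mm behind the grasp point.
Start: joints at [62.939, 30.224, 82.088, -0, 67.689, -10.227], TCP at [0.181, 0.598, 0.223] pointing down, gripper open.
Joint ranges: [-176.69, 176.69], [-43.24, 126.21], [12.49, 139.97], [-82, 262], [0, 151.66], [-163.58, 163.58]. Speed limits (degrees/s): [159.86, 159.86, 180, 180, 180, 180].

## Interface

Orientations are given as a 3x3 rotation matrix whose columns are the frame's x, y, z axes.
In Python, from rig import bot, vision gives the robot as it stands. The module is installed in compiled form; this text tells all that it offers.
- The arm moves only by the shell command python3 -m jog 'ROWS'. ROWS is JSON, a list of rows, each a list of 3 entries, a list of its own where there are three numbers: the shift along the tool's x, y, z in mm, then the turn, a rotation vector about the tool's x, y, z in degrees, then the closure, from 0 (fully open) to 1 (shut). In form: [[[dx, dy, dz], [wx, wy, wz], fingers], ...]. A call has 1 to 12 rows; each row is the pose to reach, as a shift and turn from the pose commanded when the call began, along the tool's axes at that moment; what a row does not reach only later rows make up. A row lasts 1/12 s, in which the tool goes at most 41.7 mm and 7.16 degrees, less where a joint would pass 70% of its speed; a pose out of reach is approached as far as the arm can. A call with a gripper value outside its range is refused whole. The fingers move at their own pace and stop on an object; the grip force is fixed at half the most. Time passes only in rows, so rows that repeat a pose let the fingers close. It gives the time, the measured TCP pose, the force and the opening at its end, in the units of the state.
- bot.read_state(): the state, without advancing time (a new reading comes with each control period).
- vision.capture(name): name is "scene" or "side" or "wrist"; returns the picture (420x560x3 uint8, red, green, blue); there is no depth.
- vision.camera_info(name): a dict with "intrinsics" (3x3 intrinsics, pixels), "dist" ([k1, k2, p1, p2, k3] as OpenCV has them; the pictures are not rectified), "camera_from_world" (4x4, takes a point from world to camera coordinates); the wrist camera has in their place "mount" (4x4, takes a point from camera to tool coordinates, whose origin is the TCP and whose axes are the flange's). Camera axes: x right, y up, looking along -z (the intrinsics and any distortion apply to the point x, -y, -z); pixel columns grow to the right and rows downward; lengths in m; the calibration is good to about 2 mm. A picture is of the moment at which its call begins: read the wrist's pose just before it. camera_info takes no time and is no camera call.
- bot.hand_in(): hands the job in, once; it reports no verdict.
The state is a dict: "time_s": time; "joint_positions": joint angles; "qvel": joint speeds; "tau": joint torques, N m; "position": TCP position; "tcp_rot": TCP orientation; "force": force on the tool from outside, world axes, zero at the start; "moment": the same for the moment, N m; "opening": opening from 0.0 (shut) to 1.0 (fully open).
Only numpy, scipy, OpenCV 4.12 (cv2) and the standard library are available. Lean on these libraries where they do the work, as an engineer would, in place of code of your own. Each camera call takes 0.05 s, during which the arm holds its last target. There are 200 camera calls.

## Working session

There is one attempt and no reset: what is moved stays moved. The work goes in short steps, Python scripts to look and compute and a shell command to move; the robot and the scene stay as the last step left them, time stands still between calls to the robot, and variables do not carry over. Pictures are saved under pics/ and viewed, about 8 in all and at most 12, crops included, and the job is handed in when it is done.

```bash
mkdir -p pics
cat > h.py <<'E'
import numpy as np, cv2
from rig import bot, vision
def save(n,f,img=None):
    im=vision.capture(n) if img is None else img
    cv2.imwrite('pics/'+f,cv2.cvtColor(im,cv2.COLOR_RGB2BGR)); return im
def cam(n,st=None):
    i=vision.camera_info(n); K=np.array(i['intrinsics']); d=np.array(i['dist'])
    if n=='wrist':
        T=np.eye(4);T[:3,:3]=st['tcp_rot'];T[:3,3]=st['position'];W=T@np.array(i['mount'])
    else: W=np.linalg.inv(np.array(i['camera_from_world']))
    return K,d,W
def ray(c,uv):
    K,d,W=c
    p=cv2.undistortPoints(np.array([[uv]],float),K,d)[0,0]
    v=W[:3,:3]@np.array([p[0],-p[1],-1.]); return W[:3,3],v/np.linalg.norm(v)
def onz(c,uv,z):
    o,v=ray(c,uv); return o+v*(z-o[2])/v[2]
def proj(c,P):
    K,d,W=c; q=np.linalg.inv(W)@np.append(P,1)
    q=np.array([q[0],-q[1],-q[2]])
    return cv2.projectPoints(q.reshape(1,1,3),np.zeros(3),np.zeros(3),K,d)[0][0,0]
def tri(rs):
    A=np.zeros((3,3));b=np.zeros(3)
    for o,v in rs:
        M=np.eye(3)-np.outer(v,v);A+=M;b+=M@o
    return np.linalg.solve(A,b)
E
python3 - <<'E'
from h import *
np.set_printoptions(precision=4,suppress=True)
s=bot.read_state();print({k:s[k] for k in('time_s','position','tcp_rot','force','opening')},bot.grip_depth)
a=save('scene','scene0.png');b=save('side','side0.png');
for n in('scene','side'):
    c=cam(n);print(n,c[0],c[1],c[2])
print(cam('wrist',s)[0], vision.camera_info('wrist')['mount'])
E
```

```text
{'time_s': 0.0, 'position': array([0.1806, 0.5976, 0.2216]), 'tcp_rot': array([[-0.9572,  0.2896, -0.001 ],
       [ 0.2896,  0.9572, -0.0019],
       [ 0.0004, -0.0021, -1.    ]]), 'force': array([0.7885, 0.5113, 0.2724]), 'opening': 1.0035410080272875} -0.0187
scene [[405.1092   0.     278.8695]
 [  0.     405.1092 208.3866]
 [  0.       0.       1.    ]] [-0.1044  0.      0.      0.      0.    ] [[ 0.6758 -0.4536  0.581   1.1857]
 [ 0.7369  0.3961 -0.5478 -0.5969]
 [ 0.0184  0.7984  0.6019  0.7944]
 [ 0.      0.      0.      1.    ]]
side [[540.5159   0.     275.9029]
 [  0.     540.5159 208.5431]
 [  0.       0.       1.    ]] [-0.1145  0.      0.      0.      0.    ] [[ 0.8031  0.3758 -0.4623 -0.0429]
 [-0.5958  0.5069 -0.6229 -0.8292]
 [ 0.0003  0.7757  0.6311  0.9806]
 [ 0.      0.      0.      1.    ]]
[[319.1385   0.     279.4654]
 [  0.     319.1385 205.8001]
 [  0.       0.       1.    ]] [[ 0.0003  0.9686  0.2488  0.0675]
 [ 1.     -0.0002 -0.0005  0.0003]
 [-0.0005  0.2488 -0.9686 -0.1625]
 [ 0.      0.      0.      1.    ]]
```

View pics/scene0.png

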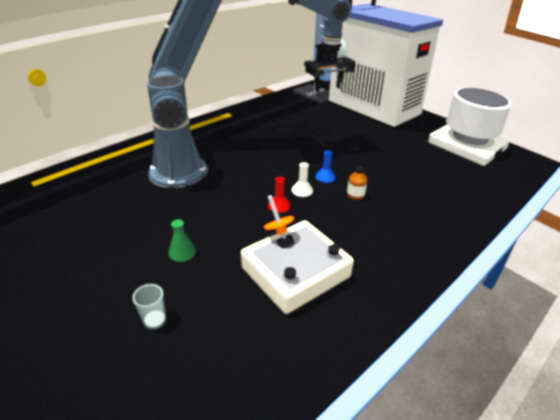

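View pics/side0.png

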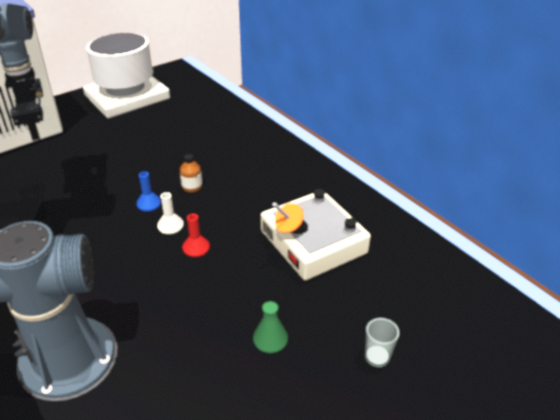

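Scene shows three funnels: red (280,193), white (303,180), blue (326,166); in the side view they are at (196,235), (169,213), (147,190). The white one in the middle fits the description. The dryer's pipe tip is at about scene (270,197) and side (275,205). I'll confirm these in one enlarged crop and measure.

Run:
```python
from h import *
a=cv2.cvtColor(cv2.imread('pics/scene0.png'),cv2.COLOR_BGR2RGB);b=cv2.cvtColor(cv2.imread('pics/side0.png'),cv2.COLOR_BGR2RGB)
A=cv2.resize(a[150:260,250:350],(400,440),interpolation=cv2.INTER_CUBIC);B=cv2.resize(b[180:290,120:220],(400,440),interpolation=cv2.INTER_CUBIC)
B2=cv2.resize(b[185:260,250:350],(400,300),interpolation=cv2.INTER_CUBIC)
C=np.zeros((600,800,3),np.uint8);C[:440,:400]=A;C[:300,400:]=B2;C[300:600,400:]=cv2.resize(b[165:240,120:220],(400,300),interpolation=cv2.INTER_CUBIC)
save('',"crop.png",C)
np.set_printoptions(precision=4,suppress=True)
def white(im,box):
    x0,y0,x1,y1=box;h=cv2.cvtColor(im,cv2.COLOR_RGB2HSV)
    m=np.zeros(im.shape[:2],np.uint8);m[y0:y1,x0:x1]=((h[...,1]<90)&(h[...,2]>120))[y0:y1,x0:x1]
    n,l,s,c=cv2.connectedComponentsWithStats(m);i=1+s[1:,4].argmax();return l==i,s[i]
for n,im,box in(('scene',a,(288,158,318,198)),('side',b,(150,188,190,235))):
    m,s=white(im,box);ys,xs=np.nonzero(m);print(n,s)
    for y in range(s[1],s[1]+s[3],3): r=xs[ys==y];print(y,r.min(),r.max(),end='; ')
    print()
for n,im in(('scene',a),('side',b)):
    h=cv2.cvtColor(im,cv2.COLOR_RGB2HSV);m=((h[...,0]<20)&(h[...,0]>7)&(h[...,1]>200)&(h[...,2]>150)).astype(np.uint8)
    m[:205 if n=='scene' else 195]=0
    k,l,s,c=cv2.connectedComponentsWithStats(m);print(n,[(list(s[i]),c[i]) for i in range(1,k) if s[i,4]>30])
```

```text
scene [291 162  22  35 448]
162 301 306; 165 299 308; 168 300 307; 171 299 307; 174 299 307; 177 299 307; 180 298 306; 183 295 309; 186 292 310; 189 291 312; 192 292 312; 195 295 309; 
side [157 192  27  42 677]
192 163 169; 195 160 171; 198 160 171; 201 161 171; 204 162 171; 207 162 172; 210 163 172; 213 163 174; 216 161 179; 219 159 182; 222 158 183; 225 157 183; 228 157 181; 231 160 178; 
scene [([np.int32(264), np.int32(216), np.int32(30), np.int32(18), np.int32(171)], array([279.2339, 225.0702]))]
side []
```

View pics/crop.png

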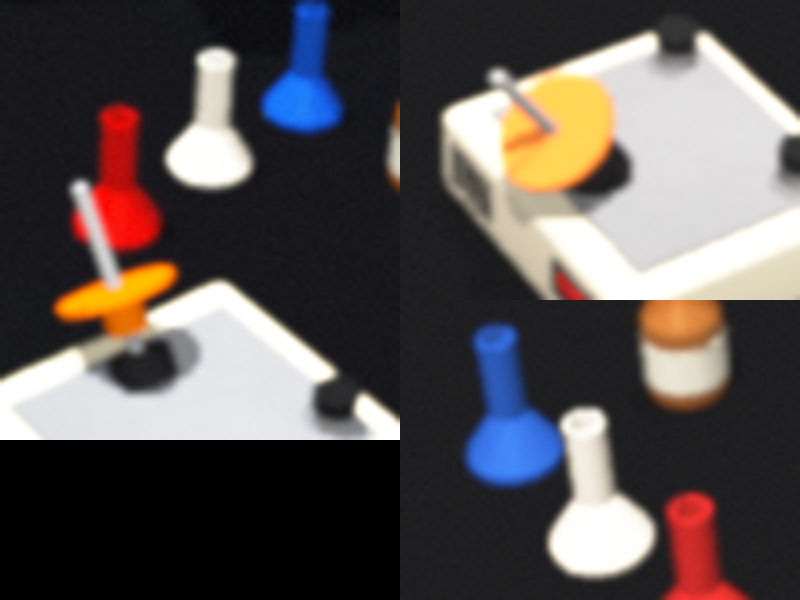

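Crop confirms the white funnel: stem's top at scene (304,164.5) and side (166,195.5). The pipe tip is at scene (270,196.7) and side (274.3,204). The pipe meets the collar at scene (279.2,220.8) and side (286.3,217).

Run:
```python
from h import *
np.set_printoptions(precision=4,suppress=True)
S,D=cam('scene'),cam('side')
def both(u,v):
    r=[ray(S,u),ray(D,v)];p=tri(r);print(p,'resid',[np.linalg.norm(np.cross(p-o,d)) for o,d in r]);return p
f=both((303.6,164.2),(165.9,195.2));print(onz(S,(303.6,164.2),.105),onz(D,(165.9,195.2),.105))
t=both((269.8,196.5),(274,203.8));c=both((279.0,220.5),(286.1,216.8))
d=t-c;print('len',np.linalg.norm(d),d/np.linalg.norm(d),'tilt',np.degrees(np.arccos(d[2]/np.linalg.norm(d))),'az',np.degrees(np.arctan2(d[1],d[0])))
# dryer top edges by z=0.076
for uv in ((305,220.5),(351,263),(290,305),(243,262)): print(uv,onz(S,uv,.076))
# tip height expected
print('tip z expected',.078+.135*np.cos(np.radians(35)))
for n,u,v in(('red',(279.7,178),(193,215)),('blue',(327.7,151.5),(144,173))): print(n,onz(S,u,.105),onz(D,v,.105))
print('flask',onz(S,(178,223),.108),'beaker',onz(S,(150,291),.09),'bottle',onz(S,(359,169),.11))
```

```text
[0.3968 0.2543 0.1062] resid [np.float64(0.0007945909556699899), np.float64(0.0007945909556700321)]
[0.3947 0.2571 0.105 ] [0.3971 0.2546 0.105 ]
[ 0.5462 -0.0276  0.1865] resid [np.float64(0.0006312272392545401), np.float64(0.0006312272392544508)]
[ 0.5828 -0.0276  0.1286] resid [np.float64(0.0009300742277705786), np.float64(0.000930074227770646)]
len 0.06850703575679282 [-0.5339 -0.0003  0.8455] tilt 32.270956521742555 az -179.96523859865758
(305, 220.5) [0.5832 0.0743 0.076 ]
(351, 263) [0.7806 0.0394 0.076 ]
(290, 305) [ 0.7748 -0.1682  0.076 ]
(243, 262) [ 0.5976 -0.1616  0.076 ]
tip z expected 0.1885855259790139
red [0.4051 0.1397 0.105 ] [0.4142 0.1395 0.105 ]
blue [0.3887 0.3835 0.105 ] [0.3948 0.3836 0.105 ]
flask [ 0.393  -0.2202  0.108 ] beaker [ 0.5431 -0.3894  0.09  ] bottle [0.5398 0.3675 0.11  ]
```

```bash
cat >> h.py <<'E'
from scipy.spatial.transform import Rotation as Ro
def go(P,R=None):
    s=bot.read_state();R0=Ro.from_matrix(s['tcp_rot']).as_matrix()
    d=R0.T@(np.array(P)-s['position'])*1000
    w=Ro.from_matrix(R0.T@R).as_rotvec(degrees=True) if R is not None else np.zeros(3)
    print('t',s['time_s'],'shift',d.round(1),'turn',w.round(2),'F',np.round(s['force'],1));return d,w
def rot(z,y):
    z=np.array(z,float)/np.linalg.norm(z);x=np.cross(y,z);x/=np.linalg.norm(x);return np.c_[x,np.cross(z,x),z]
np.set_printoptions(precision=4,suppress=True)
E
python3 -c "
from h import *
go([.397,.255,.20],rot([0,0,-1],[0,1,0]))"
```

```text
t 0.1 shift [-306.3 -265.3   22.1] turn [ -0.11  -0.03 -16.83] F [-0.3  0.   0.3]
```

```bash
python3 -m jog '[[[-306,-265,22],[0,0,-16.8],0],[[-306,-265,22],[0,0,-16.8],0],[[-306,-265,22],[0,0,-16.8],0],[[-306,-265,22],[0,0,-16.8],0],[[-306,-265,22],[0,0,-16.8],0],[[-306,-265,22],[0,0,-16.8],0],[[-306,-265,22],[0,0,-16.8],0],[[-306,-265,22],[0,0,-16.8],0],[[-306,-265,22],[0,0,-16.8],0],[[-306,-265,22],[0,0,-16.8],0],[[-306,-265,22],[0,0,-16.8],0],[[-306,-265,22],[0,0,-16.8],0]]'
python3 - <<'E'
from h import *
s=bot.read_state();im=save('wrist','w1.png');c=cam('wrist',s)
print(s['position'],s['tcp_rot'],s['joint_positions'])
h=cv2.cvtColor(im,cv2.COLOR_RGB2HSV);m=((h[...,1]<70)&(h[...,2]>140)).astype(np.uint8)
k,l,st,ce=cv2.connectedComponentsWithStats(m)
for i in range(1,k):
    if st[i,4]>200: print(st[i],ce[i])
print(proj(c,[.397,.255,.105]),proj(c,[.397,.255,0]))
E
```

```text
time_s: 1.1
position: [0.3978, 0.2545, 0.2003]
tcp_rot: [[-1.0, 0.005, -0.001], [0.005, 1.0, -0.0], [0.001, -0.0, -1.0]]
force: [-0.4, 1.1, -0.7]
opening: 1.0
[0.3978 0.2545 0.2003] [[-1.      0.005  -0.0009]
 [ 0.005   1.     -0.    ]
 [ 0.0009 -0.     -1.    ]] [ 19.0068  20.4502 104.8336   0.0185  54.7635 -70.7164]
[ 233  152   79   69 4028] [274.039  185.1944]
[   0  253   85   57 3785] [ 44.9202 278.9107]
[   97   256   366    60 11511] [283.7706 273.2413]
[  0 350  52  26 588] [ 19.0561 357.568 ]
[ 459  384   56   36 1032] [487.4671 402.3876]
[279.5373 206.3279] [279.4952 183.6028]
```

View pics/w1.png

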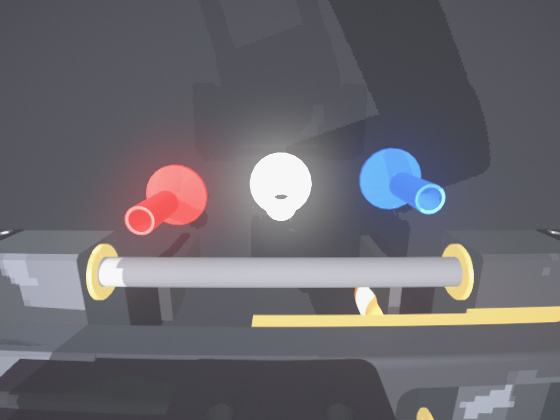

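White funnel lies straight below: mouth centre (281,183), stem end about (281,206), against predictions of (279.5,184) and (279.5,206). I'll descend and close.

```bash
python3 -m jog '[[[1,0,40],[0,0,0],0],[[1,0,80],[0,0,0],0],[[1,0,112],[0,0,0],0],[[1,0,132],[0,0,0],0],[[1,0,132],[0,0,0],0],[[1,0,132],[0,0,0],1],[[1,0,132],[0,0,0],1],[[1,0,132],[0,0,0],1],[[1,0,132],[0,0,0],1],[[1,0,132],[0,0,0],1],[[1,0,132],[0,0,0],1],[[1,0,132],[0,0,0],1]]'
python3 -m jog '[[[0,0,0],[0,0,0],1],[[0,0,0],[0,0,0],1],[[0,0,0],[0,0,0],1],[[0,0,-20],[0,0,0],1],[[0,0,-50],[0,0,0],1],[[0,0,-90],[0,0,0],1],[[0,0,-130],[0,0,0],1],[[0,0,-170],[0,0,0],1],[[0,0,-200],[0,0,0],1],[[0,0,-200],[0,0,0],1]]'
python3 - <<'E'
from h import *
d=np.array([-np.sin(np.radians(35)),0,np.cos(np.radians(35))])
tip=np.array([.546,-.0276,.1875])
s=bot.read_state();print(s['opening'])
go(tip+d*.21,rot(-d,[0,1,0]))
E
```

```text
time_s: 2.15
position: [0.3965, 0.256, 0.0692]
tcp_rot: [[-1.0, 0.001, 0.001], [0.001, 1.0, 0.0], [-0.001, 0.0, -1.0]]
force: [0.1, 0.0, -0.7]
opening: 0.557
time_s: 2.98
position: [0.3997, 0.2573, 0.2747]
tcp_rot: [[-1.0, 0.0, 0.013], [0.0, 1.0, 0.005], [-0.013, 0.005, -1.0]]
force: [1.0, 0.1, 0.1]
opening: 0.289
0.2891483898946943
t 2.9833 shift [ -27.  -284.5  -85.8] turn [  0.25 -34.26  -0.1 ] F [1.  0.1 0.1]
```

```bash
python3 -m jog '[[[-27,-180,-85],[0,-34.3,0],1],[[-27,-180,-85],[0,-34.3,0],1],[[-27,-180,-85],[0,-34.3,0],1],[[-27,-180,-85],[0,-34.3,0],1],[[-27,-180,-85],[0,-34.3,0],1],[[-27,-180,-85],[0,-34.3,0],1],[[-27,-180,-85],[0,-34.3,0],1],[[-27,-180,-85],[0,-34.3,0],1],[[-27,-180,-85],[0,-34.3,0],1],[[-27,-180,-85],[0,-34.3,0],1]]'
python3 - <<'E'
from h import *
s=bot.read_state();save('wrist','w2.png');c=cam('wrist',s)
d=np.array([-np.sin(np.radians(35)),0,np.cos(np.radians(35))]);tip=np.array([.546,-.0276,.1875])
print(s['position'],s['tcp_rot'],s['opening'],proj(c,tip),proj(c,tip-.065*d),proj(c,tip-.135*d))
np.savez('w2.npz',K=c[0],d=c[1],W=c[2])
E
```

```text
time_s: 3.82
position: [0.4231, 0.0768, 0.3529]
tcp_rot: [[-0.827, -0.001, 0.562], [-0.001, 1.0, 0.001], [-0.562, 0.0, -0.827]]
force: [0.2, 0.4, -1.6]
opening: 0.292
[0.4231 0.0768 0.3529] [[-0.8271 -0.0014  0.562 ]
 [-0.001   1.      0.0011]
 [-0.562   0.0003 -0.8271]] 0.29239024854499995 [190.4166 190.3949] [203.1092 181.5126] [213.264  174.4188]
```

View pics/w2.png

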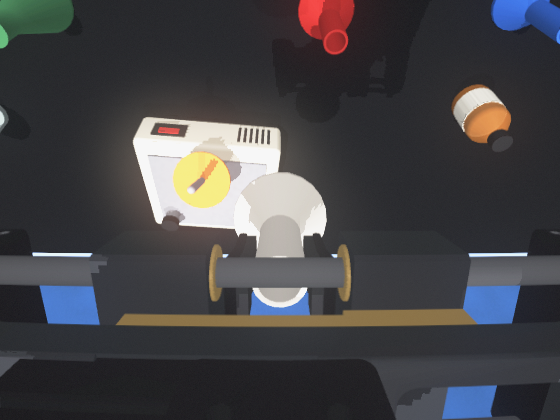

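Wrist view: the funnel is held straight in the jaws, pipe tip at about (192,189), collar disc centred at about (202,180). Predictions were (190.4,190.4) and (203,181.5), so they agree to about 2 px. I'll enlarge for the axis direction.

Run:
```python
from h import *
im=cv2.cvtColor(cv2.imread('pics/w2.png'),cv2.COLOR_BGR2RGB)
save('','w2c.png',cv2.resize(im[110:235,130:290],None,fx=4.8,fy=4.8,interpolation=cv2.INTER_CUBIC))
h=cv2.cvtColor(im,cv2.COLOR_RGB2HSV);m=((h[...,0]>15)&(h[...,0]<35)&(h[...,1]>120)&(h[...,2]>120)).astype(np.uint8)
m[:140]=0;m[225:]=0;m[:,:160]=0;m[:,245:]=0
c,_=cv2.findContours(m,cv2.RETR_EXTERNAL,cv2.CHAIN_APPROX_NONE);c=max(c,key=len);print(cv2.fitEllipse(cv2.convexHull(c)))
```

```text
((206.45875549316406, 165.97439575195312), (26.127138137817383, 39.40513229370117), 112.96066284179688)
```

View pics/w2c.png

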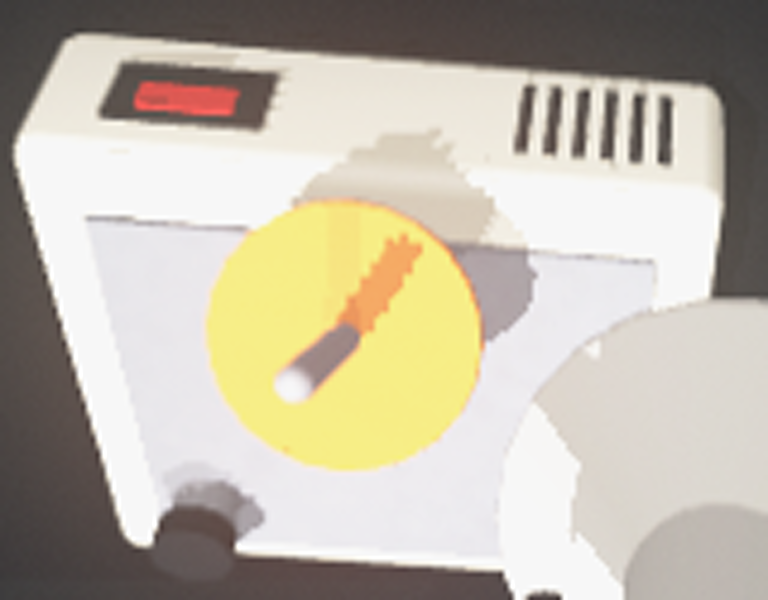

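Run:
```python
from h import *
z=np.load('w2.npz');w=(z['K'],z['d'],z['W']);S,D=cam('scene'),cam('side')
def p3(n,a,b,c):
    r=[ray(S,a),ray(D,b),ray(w,c)];p=tri(r);print(n,p,[round(1000*np.linalg.norm(np.cross(p-o,d)),1) for o,d in r]);return p
t=p3('tip',(269.8,196.5),(274,203.8),(191,190.2));c=p3('col',(279.0,220.5),(286.1,216.8),(201.9,179.8))
d=(t-c);L=np.linalg.norm(d);d/=L;print(L,d,np.degrees(np.arccos(d[2])),np.degrees(np.arctan2(d[1],-d[0])))
a,b=onz(w,(148.3,155.2),.076),onz(w,(266.5,164.6),.076);e=b-a;print('front edge',a,b,np.linalg.norm(e),'yaw',np.degrees(np.arctan2(-e[0],e[1])))
a,b=onz(w,(134,141),.076),onz(w,(280,149),.076);e=b-a;print('box front',a,b,np.linalg.norm(e),np.degrees(np.arctan2(-e[0],e[1])))
# pipe azimuth test: ray-plane: intersect wrist junction ray with axis for yaw candidates
for yaw in(-8,-4,0,4,8):
    dd=-np.array([np.sin(np.radians(35))*np.cos(np.radians(yaw)),np.sin(np.radians(35))*np.sin(np.radians(yaw)),-np.cos(np.radians(35))])
    print(yaw,[ [tuple(proj(k,t-dd*q).round(1)) for k in(S,D,w)] for q in(L,)])
```

```text
tip [ 0.5463 -0.0274  0.1865] [np.float64(0.5), np.float64(0.8), np.float64(0.4)]
col [ 0.5831 -0.029   0.13  ] [np.float64(1.4), np.float64(1.5), np.float64(1.2)]
0.06742626441518833 [-0.5451  0.0235  0.838 ] 33.06753354580041 2.464816369890106
front edge [ 0.5844 -0.1206  0.076 ] [0.6037 0.0577 0.076 ] 0.17929449814925139 yaw -6.15570819907541
box front [ 0.5578 -0.1336  0.076 ] [0.5733 0.0785 0.076 ] 0.2126248020369585 -4.167240060134172
-8 [[(np.float64(277.8), np.float64(221.2)), (np.float64(287.8), np.float64(216.4)), (np.float64(199.9), np.float64(180.7))]]
-4 [[(np.float64(278.7), np.float64(220.8)), (np.float64(287.3), np.float64(215.8)), (np.float64(201.9), np.float64(180.9))]]
0 [[(np.float64(279.5), np.float64(220.4)), (np.float64(286.6), np.float64(215.2)), (np.float64(203.8), np.float64(180.9))]]
4 [[(np.float64(280.2), np.float64(219.9)), (np.float64(285.9), np.float64(214.7)), (np.float64(205.7), np.float64(180.9))]]
8 [[(np.float64(280.9), np.float64(219.5)), (np.float64(285.2), np.float64(214.2)), (np.float64(207.6), np.float64(180.7))]]
```

```bash
cat >> h.py <<'E'
D_=np.array([-.5722,.0400,.8192]);D_/=np.linalg.norm(D_);TIP=np.array([.5463,-.0274,.1875])
def along(): # TCP position relative to the tip in pipe axes
    s=bot.read_state();v=s['position']-TIP;R=rot(-D_,[0,1,0]);q=R.T@v*1000
    print('TCP rel tip: lateral x,y',q[:2].round(1),'mouth above tip',round(-q[2]-69,1),'ax force',round(float(s['force']@D_),2),'F tool',(R.T@s['force']).round(1),'open',round(s['opening'],3),'t',s['time_s'])
E
python3 -c "
from h import *
along();go(TIP+D_*.125,rot(-D_,[0,1,0]))"
```

```text
TCP rel tip: lateral x,y [ 6.2 96. ] mouth above tip 141.2 ax force -1.01 F tool [ 0.6 -0.3  1. ] open 0.29 t 3.8667
t 3.8667 shift [ -7.1 -99.4  81.1] turn [ 2.36 -0.73  0.09] F [ 0.1 -0.3 -1.2]
```

```bash
python3 -m jog '[[[-2,-30,0],[0.8,-0.3,0],1],[[-5,-65,0],[1.6,-0.6,0],1],[[-7,-99,0],[2.4,-0.7,0],1],[[-7,-99,0],[2.4,-0.7,0],1],[[-7,-99,25],[2.4,-0.7,0],1],[[-7,-99,50],[2.4,-0.7,0],1],[[-7,-99,70],[2.4,-0.7,0],1],[[-7,-99,81],[2.4,-0.7,0],1],[[-7,-99,81],[2.4,-0.7,0],1],[[-7,-99,81],[2.4,-0.7,0],1],[[-7,-99,81],[2.4,-0.7,0],1]]'
python3 - <<'E'
from h import *
along();go(TIP+D_*.125,rot(-D_,[0,1,0]))
def crop(n,x,y,w=133):
    im=vision.capture(n);return cv2.resize(im[y:y+100,x:x+w],(w*3,300),interpolation=cv2.INTER_CUBIC)
A=np.hstack([crop('scene',210,130),crop('side',220,130)])
save('','ins.png',cv2.resize(A,None,fx=1,fy=1))
E
```

```text
time_s: 4.78
position: [0.4745, -0.0223, 0.2908]
tcp_rot: [[-0.819, 0.023, 0.573], [-0.001, 0.999, -0.041], [-0.574, -0.034, -0.818]]
force: [-0.1, 0.9, -1.9]
opening: 0.287
TCP rel tip: lateral x,y [-0.3  0. ] mouth above tip 56.9 ax force -1.41 F tool [1.2 0.9 1.4] open 0.287 t 4.7833
t 4.7833 shift [ 0.3 -0.   0.9] turn [-0.07  0.07  0.06] F [-0.1  0.9 -1.9]
```

View pics/ins.png

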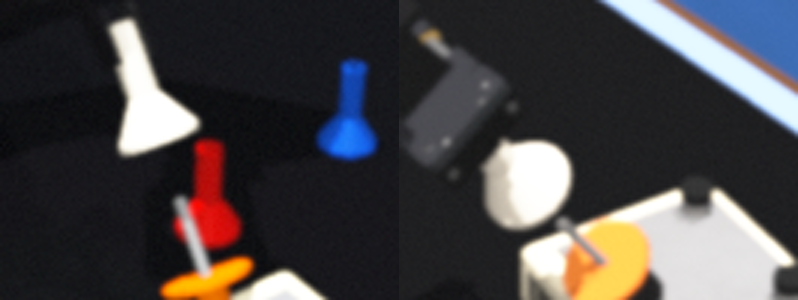

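Run:
```python
from h import *
s=bot.read_state();R=np.array(s['tcp_rot']);P=s['position'];M=P+.069*R[:,2]
im=cv2.cvtColor(cv2.imread('pics/ins.png'),cv2.COLOR_BGR2RGB)
a=np.linspace(0,6.283,73)
for n,x0,y0,off in(('scene',210,130,0),('side',220,130,399)):
    c=cam(n);sub=im[:,off:off+399];h=cv2.cvtColor(sub,cv2.COLOR_RGB2HSV);m=((h[...,1]<70)&(h[...,2]>140)).astype(np.uint8);m[235:]=0
    if n=='scene': m[:,205:]=0;m[160:]=0
    else: m[:,:80]=0;m[:,180:]=0;m[:138]=0
    k,l,st,ce=cv2.connectedComponentsWithStats(m);i=1+st[1:,4].argmax();b=st[i]
    print(n,'seen bbox',x0+b[0]/3,y0+b[1]/3,x0+(b[0]+b[2])/3,y0+(b[1]+b[3])/3)
    C=np.array([proj(c,M+.035*(np.cos(t)*R[:,0]+np.sin(t)*R[:,1])-q*R[:,2]) for t in a for q in(0,.006)])
    print('rim predicted bbox',C.min(0),C.max(0),'tip',proj(c,TIP),'1mm tool x,y',proj(c,M+.001*R[:,0])-proj(c,M),proj(c,M+.001*R[:,1])-proj(c,M))
```

```text
scene seen bbox 246.66666666666666 136.33333333333334 276.3333333333333 181.66666666666666
rim predicted bbox [248.4693 168.6667] [274.8576 180.3551] tip [269.7596 196.3845] 1mm tool x,y [-0.2061  0.0602] [ 0.3013 -0.1215]
side seen bbox 249.0 177.0 277.6666666666667 206.0
rim predicted bbox [247.4782 176.9356] [275.425  205.4889] tip [273.8741 203.1677] 1mm tool x,y [-0.2891  0.3313] [-0.2459 -0.2056]
```

Rim is seen within about 2 px of the prediction in both views, and funnel and pipe look coaxial. I'll advance over the tip while watching the forces.

```bash
python3 -m jog '[[[0,0,20],[0,0,0],1],[[0,0,45],[0,0,0],1],[[0,0,65],[0,0,0],1],[[0,0,80],[0,0,0],1],[[0,0,90],[0,0,0],1],[[0,0,90],[0,0,0],1],[[0,0,90],[0,0,0],1]]' && python3 -c "
from h import *
along();go(TIP+D_*.035,rot(-D_,[0,1,0]))"
```

```text
time_s: 5.47
position: [0.5261, -0.0269, 0.2173]
tcp_rot: [[-0.819, 0.025, 0.574], [0.0, 0.999, -0.042], [-0.574, -0.034, -0.818]]
force: [-0.0, 0.2, -1.0]
opening: 0.288
TCP rel tip: lateral x,y [-0.5 -1. ] mouth above tip -33.0 ax force -0.8 F tool [0.6 0.2 0.8] open 0.288 t 5.4667
t 5.4667 shift [0.5 1.  1. ] turn [-0.13  0.1  -0.02] F [-0.   0.2 -1. ]
```

```bash
python3 -m jog '[[[0,0,4],[0,0,0],1],[[0,0,8],[0,0,0],1],[[0,0,12],[0,0,0],1],[[0,0,15],[0,0,0],1],[[0,0,15],[0,0,0],1],[[0,0,15],[0,0,0],1]]' && python3 -c "
from h import *
along();go(TIP+D_*.020,rot(-D_,[0,1,0]))"
```

```text
time_s: 5.97
position: [0.5357, -0.0267, 0.2074]
tcp_rot: [[-0.822, 0.025, 0.569], [0.001, 0.999, -0.043], [-0.57, -0.035, -0.821]]
force: [0.2, -0.6, -1.5]
opening: 0.288
TCP rel tip: lateral x,y [-2.7 -0.2] mouth above tip -46.6 ax force -1.37 F tool [ 0.7 -0.5  1.4] open 0.288 t 5.9667
t 5.9667 shift [2.6 0.2 2.4] turn [-0.2  -0.18 -0.02] F [ 0.2 -0.6 -1.5]
```

```bash
python3 -m jog '[[[0,0,3],[0,0,0],1],[[0,0,6],[0,0,0],1],[[0,0,9],[0,0,0],1],[[0,0,12],[0,0,0],1],[[0,0,12],[0,0,0],1],[[0,0,12],[0,0,0],1]]' && python3 -c "
from h import *
along();s=bot.read_state();go(TIP+D_*.009,rot(-D_,[0,1,0]))"
```

```text
time_s: 6.47
position: [0.5424, -0.0259, 0.1986]
tcp_rot: [[-0.826, 0.026, 0.562], [0.002, 0.999, -0.044], [-0.563, -0.035, -0.826]]
force: [-2.4, -0.5, -7.2]
opening: 0.289
TCP rel tip: lateral x,y [-3.1  1.1] mouth above tip -57.6 ax force -4.57 F tool [ 6.1 -0.3  4.6] open 0.289 t 6.4667
t 6.4667 shift [ 3.1 -1.1  2.4] turn [-0.2  -0.68 -0.08] F [-2.4 -0.5 -7.2]
```

```bash
python3 -m jog '[[[0,0,0],[0,0,0],1],[[0,0,0],[0,0,0],1]]' && python3 -c "
from h import *
along()
def crop(n,x,y,w=133):
    im=vision.capture(n);return cv2.resize(im[y:y+100,x:x+w],(w*3,300),interpolation=cv2.INTER_CUBIC)
save('','ins2.png',np.hstack([crop('scene',220,150),crop('side',220,150)]))"
```

```text
time_s: 6.63
position: [0.5424, -0.0259, 0.1988]
tcp_rot: [[-0.826, 0.026, 0.563], [0.002, 0.999, -0.043], [-0.563, -0.035, -0.826]]
force: [-4.4, -0.7, -8.2]
opening: 0.294
TCP rel tip: lateral x,y [-3.3  1.1] mouth above tip -57.4 ax force -4.24 F tool [ 8.3 -0.5  4.2] open 0.294 t 6.6333
```

View pics/ins2.png

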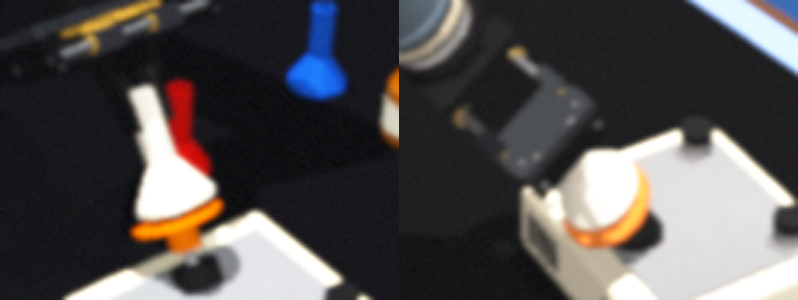

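Picture: the funnel is over the pipe, its rim at or just above the collar and somewhat tilted to it. The tool has drifted 3 mm sideways, with a side force of about 8 N. I'll check the joints before going on.

```bash
python3 -c "
from h import *
s=bot.read_state();print(s['joint_positions'],s['tau'],s['moment'],s['qvel'],s['force']);R=np.array(s['tcp_rot']);print(R.T@s['force'],R.T@s['moment']);go(TIP+D_*.009,rot(-D_,[0,1,0]))
print(s['position']-.0187*R[:,2])
"
```

```text
[ -19.3698   19.634   121.6207   57.9604    9.8925 -163.5455] [  0.8611 -33.5403 -16.3129   0.7861  -1.2064  -0.032 ] [-0.0658  2.1899 -0.2088] [ 0.0223 -0.2274  0.0116 -0.0218 -0.0261  0.0611] [ -4.7158  -1.4145 -10.142 ]
[ 9.6082 -1.182   5.778 ] [0.1761 2.1934 0.04  ]
t 6.7333 shift [ 3.4 -1.   2.7] turn [-0.2  -0.64 -0.08] F [ -4.7  -1.4 -10.1]
[ 0.5319 -0.0251  0.2144]
```

Joint 6 sits at its limit (-163.5), which caused the drift. The funnel is round, so I'll back off 30 mm and spin the tool +75° about its own axis to free joint 6.

```bash
python3 -m jog '[[[1,0,-6],[0,0,0],1],[[2,0,-14],[0,0,0],1],[[3,-1,-22],[0,-0.6,0],1],[[3,-1,-28],[0,-0.6,0],1],[[3,-1,-28],[0,-0.6,0],1],[[3,-1,-28],[0,-0.6,0],1]]' && python3 -c "
from h import *
along();go(TIP+D_*.039,rot(-D_,[0,1,0]));print(bot.read_state()['joint_positions'])"
```

```text
time_s: 7.23
position: [0.5279, -0.0271, 0.2239]
tcp_rot: [[-0.815, 0.027, 0.579], [0.0, 0.999, -0.047], [-0.579, -0.038, -0.814]]
force: [-0.5, -0.6, -0.6]
opening: 0.289
TCP rel tip: lateral x,y [-5.8 -1.4] mouth above tip -28.6 ax force -0.24 F tool [ 0.7 -0.6  0.2] open 0.289 t 7.2333
t 7.2333 shift [5.8 1.4 1.3] turn [-0.4   0.48 -0.04] F [-0.5 -0.6 -0.6]
[ -20.5058   15.5287  122.6896   51.5851   11.6905 -157.7927]
```

```bash
python3 -m jog '[[[0,0,0],[0,0,7],1],[[0,0,0],[0,0,14],1],[[0,0,0],[0,0,21],1],[[0,0,0],[0,0,28],1],[[0,0,0],[0,0,35],1],[[0,0,0],[0,0,42],1],[[0,0,0],[0,0,49],1],[[0,0,0],[0,0,56],1],[[0,0,0],[0,0,63],1],[[0,0,0],[0,0,70],1],[[0,0,0],[0,0,75],1],[[0,0,0],[0,0,75],1]]'
python3 - <<'E'
from h import *
along();s=bot.read_state();print(s['joint_positions'])
R=rot(-D_,[0,1,0])@Ro.from_euler('z',75,degrees=True).as_matrix()
go(TIP+D_*.039,R)
def crop(n,x,y,w=133):
    im=vision.capture(n);return cv2.resize(im[y:y+100,x:x+w],(w*3,300),interpolation=cv2.INTER_CUBIC)
save('','ins3.png',np.hstack([crop('scene',210,140),crop('side',220,140)]))
E
```

```text
time_s: 8.23
position: [0.5271, -0.0267, 0.2225]
tcp_rot: [[-0.184, 0.796, 0.576], [0.965, 0.256, -0.046], [-0.184, 0.548, -0.816]]
force: [0.3, 0.3, -0.6]
opening: 0.293
TCP rel tip: lateral x,y [-4.3 -0.9] mouth above tip -29.3 ax force -0.7 F tool [0.1 0.3 0.7] open 0.293 t 8.2333
[-20.497   15.6432 122.7561  51.574   11.703  -82.7042]
t 8.2333 shift [ 2.  -3.9  0.7] turn [ 0.2   0.4  -0.13] F [ 0.3  0.3 -0.6]
```

View pics/ins3.png

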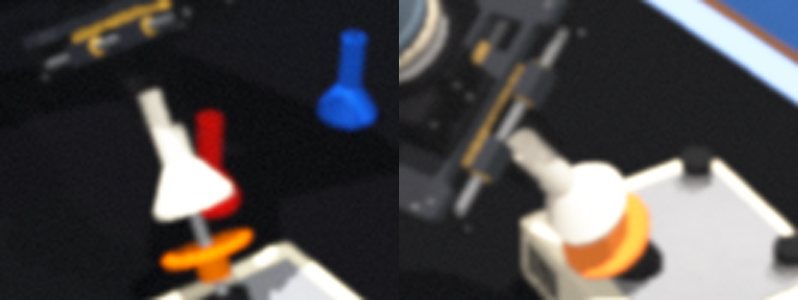

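Picture: funnel clear of the collar, rim nearly parallel to the disc, pipe still inside the mouth. I'll correct the lateral offset and check the rim numerically.

```bash
python3 -m jog '[[[2,-4,0.7],[0.2,0.4,0],1],[[2,-4,0.7],[0.2,0.4,0],1],[[2,-4,0.7],[0.2,0.4,0],1]]'
cat >> h.py <<'E'
def rimcheck():
    s=bot.read_state();R=np.array(s['tcp_rot']);M=s['position']+.069*R[:,2];T=s['position']-.036*R[:,2];a=np.linspace(0,6.283,73)
    for n in('scene','side'):
        c=cam(n);C=np.array([proj(c,M+.035*(np.cos(t)*R[:,0]+np.sin(t)*R[:,1])-q*R[:,2]) for t in a for q in(0,.006)])
        lo,hi=C.min(0),C.max(0);x0,y0=(lo-12).astype(int);x1,y1=(hi+12).astype(int)
        im=cv2.resize(vision.capture(n)[y0:y1,x0:x1],None,fx=4,fy=4,interpolation=cv2.INTER_LINEAR);h=cv2.cvtColor(im,cv2.COLOR_RGB2HSV)
        m=((h[...,1]<60)&(h[...,2]>170)).astype(np.uint8);k,l,st,ce=cv2.connectedComponentsWithStats(m);b=st[1+st[1:,4].argmax()]
        print(n,'seen',[round(float(v),1) for v in(x0+b[0]/4,y0+b[1]/4,x0+(b[0]+b[2])/4,y0+(b[1]+b[3])/4)],'pred',lo.round(1),hi.round(1))
E
python3 - <<'E'
from h import *
along();R=rot(-D_,[0,1,0])@Ro.from_euler('z',75,degrees=True).as_matrix()
go(TIP+D_*.039,R);rimcheck()
E
```

```text
time_s: 8.58
position: [0.5226, -0.0254, 0.2186]
tcp_rot: [[-0.191, 0.799, 0.57], [0.965, 0.258, -0.039], [-0.179, 0.543, -0.821]]
force: [-0.0, -0.3, -0.5]
opening: 0.287
TCP rel tip: lateral x,y [1.6 0.4] mouth above tip -29.9 ax force -0.41 F tool [ 0.3 -0.2  0.4] open 0.287 t 8.5833
t 8.5833 shift [-0.8  1.4  0.1] turn [-0.12 -0.07 -0.01] F [-0.  -0.3 -0.5]
scene seen [260.8, 188.0, 286.2, 213.5] pred [260.1 200.1] [286.1 212.1]
side seen [255.5, 186.0, 304.0, 234.0] pred [265.4 195.1] [292.3 222.5]
```

```bash
python3 -m jog '[[[-0.5,0.8,6],[0,0,0],1],[[-0.5,0.8,12],[0,0,0],1],[[-0.5,0.8,18],[0,0,0],1],[[-0.5,0.8,24],[0,0,0],1],[[-0.5,0.8,24],[0,0,0],1],[[-0.5,0.8,24],[0,0,0],1]]'
cat >> h.py <<'E'
def adv(mm,k=75):
    along();R=rot(-D_,[0,1,0])@Ro.from_euler('z',k,degrees=True).as_matrix()
    go(TIP+D_*(.069-mm/1000),R);print(bot.read_state()['joint_positions'])
E
python3 -c "
from h import *
adv(54)"
```

```text
time_s: 9.18
position: [0.5369, -0.0266, 0.1992]
tcp_rot: [[-0.19, 0.799, 0.57], [0.965, 0.258, -0.039], [-0.178, 0.543, -0.821]]
force: [-0.3, -0.4, -0.4]
opening: 0.289
TCP rel tip: lateral x,y [1.  0.2] mouth above tip -54.0 ax force -0.2 F tool [ 0.4 -0.4  0.2] open 0.289 t 9.1833
t 9.1833 shift [-0.5  1.   0. ] turn [-0.15 -0.1  -0.06] F [-0.3 -0.4 -0.4]
[-20.1131  19.3488 122.7002  65.5592  10.0775 -96.7851]
```

```bash
python3 -m jog '[[[0,0,2],[0,0,0],1],[[0,0,4],[0,0,0],1],[[0,0,6],[0,0,0],1],[[0,0,6],[0,0,0],1],[[0,0,6],[0,0,0],1],[[0,0,6],[0,0,0],1]]' && python3 -c "
from h import *
adv(60)"
```

```text
time_s: 9.68
position: [0.5401, -0.0268, 0.1944]
tcp_rot: [[-0.19, 0.799, 0.57], [0.965, 0.257, -0.039], [-0.178, 0.543, -0.821]]
force: [-0.8, 0.4, -0.7]
opening: 0.289
TCP rel tip: lateral x,y [1.1 0.3] mouth above tip -59.8 ax force -0.07 F tool [1.1 0.4 0.1] open 0.289 t 9.6833
t 9.6833 shift [-0.6  1.   0.2] turn [-0.14 -0.09 -0.06] F [-0.8  0.4 -0.7]
[ -19.9598   20.1965  122.5792   69.4169    9.7105 -100.5708]
```

```bash
python3 -m jog '[[[-0.4,0.7,1],[0,0,0],1],[[-0.4,0.7,2],[0,0,0],1],[[-0.4,0.7,3],[0,0,0],1],[[-0.4,0.7,4],[0,0,0],1],[[-0.4,0.7,4],[0,0,0],1],[[-0.4,0.7,4],[0,0,0],1]]' && python3 -c "
from h import *
adv(64)"
```

```text
time_s: 10.18
position: [0.5431, -0.0271, 0.1915]
tcp_rot: [[-0.19, 0.799, 0.57], [0.966, 0.257, -0.039], [-0.178, 0.543, -0.821]]
force: [-0.9, 0.1, -1.5]
opening: 0.292
TCP rel tip: lateral x,y [0.4 0.1] mouth above tip -63.9 ax force -0.72 F tool [1.6 0.1 0.7] open 0.292 t 10.1833
t 10.1833 shift [-0.2  0.4  0.1] turn [-0.14 -0.1  -0.07] F [-0.9  0.1 -1.5]
[ -19.8525   20.766   122.3604   71.2597    9.5375 -102.3446]
```

```bash
python3 -m jog '[[[0,0,1],[0,0,0],1],[[0,0,2],[0,0,0],1],[[0,0,3],[0,0,0],1],[[0,0,3],[0,0,0],1],[[0,0,3],[0,0,0],1]]' && python3 -c "
from h import *
adv(67)"
```

```text
time_s: 10.6
position: [0.5448, -0.0272, 0.1891]
tcp_rot: [[-0.19, 0.799, 0.57], [0.966, 0.257, -0.039], [-0.178, 0.543, -0.821]]
force: [-0.6, -0.5, 0.7]
opening: 0.284
TCP rel tip: lateral x,y [0.3 0.1] mouth above tip -66.8 ax force 0.86 F tool [ 0.1 -0.6 -0.9] open 0.284 t 10.6
t 10.6 shift [-0.2  0.3  0.2] turn [-0.13 -0.1  -0.07] F [-0.6 -0.5  0.7]
[ -19.7746   21.1839  122.2817   73.2455    9.3876 -104.2967]
```

```bash
python3 -m jog '[[[0,0,0.7],[0,0,0],1],[[0,0,1.4],[0,0,0],1],[[0,0,2],[0,0,0],1],[[0,0,2],[0,0,0],1],[[0,0,2],[0,0,0],1]]' && python3 -c "
from h import *
adv(69)"
```

```text
time_s: 11.02
position: [0.5458, -0.0272, 0.1876]
tcp_rot: [[-0.19, 0.799, 0.57], [0.966, 0.257, -0.039], [-0.178, 0.543, -0.821]]
force: [-3.2, 1.3, 3.4]
opening: 0.292
TCP rel tip: lateral x,y [0.4 0.2] mouth above tip -68.6 ax force 4.71 F tool [ 0.7  1.1 -4.7] open 0.292 t 11.0167
t 11.0167 shift [-0.3  0.3  0.4] turn [-0.13 -0.1  -0.07] F [-3.2  1.3  3.4]
[ -19.723    21.45    122.2432   74.5878    9.3019 -105.6172]
```

```bash
python3 -m jog '[[[0,0,0.7],[0,0,0],1],[[0,0,1.4],[0,0,0],1],[[0,0,2],[0,0,0],1],[[0,0,2],[0,0,0],1],[[0,0,2],[0,0,0],1]]' && python3 -c "
from h import *
adv(71)"
```

```text
time_s: 11.43
position: [0.5471, -0.0274, 0.1857]
tcp_rot: [[-0.19, 0.799, 0.57], [0.966, 0.257, -0.039], [-0.178, 0.543, -0.821]]
force: [-2.5, 0.9, 4.2]
opening: 0.291
TCP rel tip: lateral x,y [0.4 0.1] mouth above tip -70.9 ax force 4.89 F tool [-0.3  0.7 -4.9] open 0.291 t 11.4333
t 11.4333 shift [-0.2  0.3  0.1] turn [-0.14 -0.1  -0.07] F [-2.5  0.9  4.2]
[ -19.6763   21.7682  122.1662   75.9464    9.2102 -106.953 ]
```

Collar is being pushed at about 5 N. The least travel is 11 mm, so home is at -78 mm or beyond.

```bash
python3 -m jog '[[[0,0,0.7],[0,0,0],1],[[0,0,1.4],[0,0,0],1],[[0,0,2.1],[0,0,0],1],[[0,0,2.8],[0,0,0],1],[[0,0,3.5],[0,0,0],1],[[0,0,4],[0,0,0],1],[[0,0,4],[0,0,0],1]]' && python3 -c "
from h import *
adv(75)"
```

```text
time_s: 12.02
position: [0.5494, -0.0276, 0.1824]
tcp_rot: [[-0.19, 0.799, 0.57], [0.966, 0.257, -0.039], [-0.178, 0.543, -0.821]]
force: [-3.7, 1.2, 4.1]
opening: 0.287
TCP rel tip: lateral x,y [0.3 0.1] mouth above tip -74.9 ax force 5.55 F tool [ 0.7  0.9 -5.5] open 0.287 t 12.0167
t 12.0167 shift [-0.2  0.3  0.1] turn [-0.14 -0.1  -0.07] F [-3.7  1.2  4.1]
[ -19.5752   22.3471  122.042    78.7208    9.0484 -109.6783]
```

```bash
python3 -m jog '[[[0,0,0.7],[0,0,0],1],[[0,0,1.4],[0,0,0],1],[[0,0,2],[0,0,0],1],[[0,0,2],[0,0,0],1],[[0,0,2],[0,0,0],1]]' && python3 -c "
from h import *
adv(77);rimcheck()"
```

```text
time_s: 12.43
position: [0.5505, -0.0277, 0.1808]
tcp_rot: [[-0.19, 0.799, 0.57], [0.966, 0.257, -0.039], [-0.178, 0.543, -0.821]]
force: [-2.5, 1.4, 3.1]
opening: 0.288
TCP rel tip: lateral x,y [0.3 0.1] mouth above tip -76.9 ax force 4.03 F tool [ 0.3  1.2 -4. ] open 0.288 t 12.4333
t 12.4333 shift [-0.1  0.3  0.1] turn [-0.14 -0.09 -0.07] F [-2.5  1.4  3.1]
[ -19.528    22.6239  121.9821   80.0919    8.9788 -111.0287]
scene seen [266.8, 204.0, 293.0, 229.8] pred [266.5 216.6] [292.4 229. ]
side seen [263.0, 193.2, 313.0, 242.0] pred [275.3 203.5] [301.6 230.3]
```

```bash
cat > gate.py <<'E'
from h import *
along();s=bot.read_state();raise SystemExit(int(s['force']@D_>8.5))
E
python3 -m jog '[[[0,0,0.5],[0,0,0],1],[[0,0,1],[0,0,0],1],[[0,0,1.5],[0,0,0],1],[[0,0,1.5],[0,0,0],1]]' >/dev/null && python3 gate.py && python3 -m jog '[[[0,0,0.5],[0,0,0],1],[[0,0,1],[0,0,0],1],[[0,0,1.5],[0,0,0],1],[[0,0,1.5],[0,0,0],1]]' >/dev/null && python3 gate.py && python3 -m jog '[[[0,0,0.5],[0,0,0],1],[[0,0,1],[0,0,0],1],[[0,0,1.5],[0,0,0],1],[[0,0,1.5],[0,0,0],1]]' >/dev/null && python3 gate.py && python3 -m jog '[[[0,0,0.5],[0,0,0],1],[[0,0,1],[0,0,0],1],[[0,0,1.5],[0,0,0],1],[[0,0,1.5],[0,0,0],1]]' >/dev/null && python3 gate.py; python3 -c "
from h import *
adv(83)"
```

```text
TCP rel tip: lateral x,y [0.4 0. ] mouth above tip -78.4 ax force 4.61 F tool [-0.   1.7 -4.6] open 0.288 t 12.8667
TCP rel tip: lateral x,y [0.4 0. ] mouth above tip -79.8 ax force 7.6 F tool [ 0.7  0.7 -7.6] open 0.286 t 13.2
TCP rel tip: lateral x,y [0.4 0.1] mouth above tip -80.8 ax force 12.88 F tool [  1.3   1.2 -12.9] open 0.286 t 13.5333
TCP rel tip: lateral x,y [0.4 0.1] mouth above tip -80.8 ax force 12.88 F tool [  1.3   1.2 -12.9] open 0.286 t 13.5333
t 13.5333 shift [-0.2  0.4  2.2] turn [-0.12 -0.07 -0.07] F [-8.4  1.8  9.8]
[ -19.4192   23.1903  121.8864   83.2717    8.8386 -114.1558]
```

The force rises steeply, from 4.6 to 7.6 to 12.9 N, so this is the stop. A touch more, then hold.

```bash
python3 -m jog '[[[0,0,0.2],[0,0,0],1],[[0,0,0.4],[0,0,0],1],[[0,0,0.4],[0,0,0],1],[[0,0,0.4],[0,0,0],1],[[0,0,0.4],[0,0,0],1]]' >/dev/null; python3 -c "
from h import *
adv(81)
along();rimcheck();along()"
```

```text
TCP rel tip: lateral x,y [0.4 0.2] mouth above tip -81.0 ax force 13.31 F tool [  0.7   1.4 -13.3] open 0.288 t 13.95
t 13.95 shift [-0.3  0.4 -0. ] turn [-0.11 -0.07 -0.07] F [-8.2  1.9 10.5]
[ -19.4087   23.2207  121.8899   83.5426    8.8278 -114.4201]
TCP rel tip: lateral x,y [0.4 0.2] mouth above tip -81.0 ax force 13.31 F tool [  0.7   1.4 -13.3] open 0.288 t 13.95
scene seen [267.5, 206.0, 293.5, 231.5] pred [267.  218.1] [293.  230.5]
side seen [264.0, 193.2, 314.0, 242.0] pred [276.  204.3] [302.3 231. ]
TCP rel tip: lateral x,y [0.4 0.1] mouth above tip -81.0 ax force 13.42 F tool [  0.    0.6 -13.4] open 0.286 t 14.05
```

```bash
python3 -m jog '[[[0,0,0.2],[0,0,0],1],[[0,0,0.4],[0,0,0],1],[[0,0,0.6],[0,0,0],1],[[0,0,0.6],[0,0,0],1],[[0,0,0.6],[0,0,0],1],[[0,0,0.6],[0,0,0],1]]' >/dev/null; python3 -c "
from h import *
adv(81);rimcheck();along()"
```

```text
TCP rel tip: lateral x,y [0.5 0.2] mouth above tip -81.4 ax force 15.16 F tool [ -0.6   1.4 -15.2] open 0.292 t 14.55
t 14.55 shift [-0.3  0.4 -0.4] turn [-0.1  -0.06 -0.06] F [-8.2  2.  12.7]
[ -19.3935   23.2811  121.8867   83.9633    8.8087 -114.8373]
scene seen [267.5, 206.0, 293.5, 231.5] pred [267.1 218.2] [293.  230.6]
side seen [264.0, 193.2, 314.0, 243.0] pred [276.1 204.3] [302.4 231. ]
TCP rel tip: lateral x,y [0.4 0.2] mouth above tip -81.4 ax force 14.99 F tool [  0.6   1.6 -15. ] open 0.285 t 14.65
```

Pressed at 15 N, within the 10–18 N range, with no slip seen. I'll release and back out along the axis.

```bash
python3 -m jog '[[[0,0,0],[0,0,0],0.5],[[0,0,0],[0,0,0],0.4],[[0,0,0],[0,0,0],0.3],[[0,0,0],[0,0,0],0.3],[[0,0,0],[0,0,0],0.3],[[0,0,0],[0,0,0],0.3],[[0,0,0],[0,0,0],0.3],[[0,0,0],[0,0,0],0.3]]'
python3 - <<'E'
from h import *
along();im=vision.capture('scene');im2=vision.capture('side')
f=lambda im,x,y:cv2.resize(im[y:y+100,x:x+133],(399,300),interpolation=cv2.INTER_CUBIC)
save('','rel.png',np.hstack([f(im,215,150),f(im2,225,150)]))
E
```

```text
time_s: 15.32
position: [0.5537, -0.0279, 0.1763]
tcp_rot: [[-0.19, 0.799, 0.57], [0.966, 0.257, -0.039], [-0.178, 0.543, -0.821]]
force: [-0.2, -0.1, -0.9]
opening: 0.695
TCP rel tip: lateral x,y [0.4 0. ] mouth above tip -82.4 ax force -0.6 F tool [ 0.7 -0.   0.6] open 0.695 t 15.3167
```

View pics/rel.png

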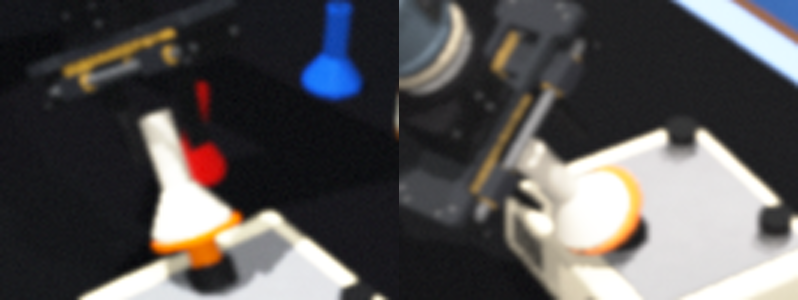

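Released: the funnel sits flat on the collar at scene crop (195,230), with its rim just inside the orange disc. Contact force is about 0. I'll back out straight.

```bash
python3 -m jog '[[[0,0,-5],[0,0,0],0.3],[[0,0,-12],[0,0,0],0.3],[[0,0,-20],[0,0,0],0.3],[[0,0,-30],[0,0,0],0.3],[[0,0,-45],[0,0,0],0.3],[[0,0,-60],[0,0,0],0.3],[[0,0,-80],[0,0,0],0.3],[[0,0,-100],[0,0,0],0.3],[[0,0,-120],[0,0,0],0.3],[[0,0,-140],[0,0,0],0.3],[[0,0,-150],[0,0,0],0.3],[[0,0,-150],[0,0,0],0.3]]'; python3 -m jog '[[[0,0,0],[0,0,0],0.3],[[0,0,0],[0,0,0],0.3],[[0,0,0],[0,0,0],0.3],[[0,0,0],[0,0,0],0.3],[[0,0,0],[0,0,0],0.3],[[0,0,0],[0,0,0],0.3],[[0,0,0],[0,0,0],0.3],[[0,0,0],[0,0,0],0.3]]' >/dev/null
python3 - <<'E'
from h import *
along();im=vision.capture('scene');im2=vision.capture('side')
f=lambda im,x,y:cv2.resize(im[y:y+100,x:x+133],(399,300),interpolation=cv2.INTER_CUBIC)
save('','fin.png',np.vstack([np.hstack([f(im,215,150),f(im2,225,150)]),np.hstack([cv2.resize(q,(399,299)) for q in(im,im2)])]))
E
```

```text
time_s: 16.42
position: [0.4678, -0.022, 0.3015]
tcp_rot: [[-0.189, 0.797, 0.573], [0.965, 0.258, -0.04], [-0.18, 0.545, -0.819]]
force: [0.1, 0.2, 0.3]
opening: 0.703
TCP rel tip: lateral x,y [ 0.1 -0. ] mouth above tip 67.5 ax force 1.32 F tool [ 0.3  0.2 -1.3] open 0.699 t 17.0833
```

View pics/fin.png

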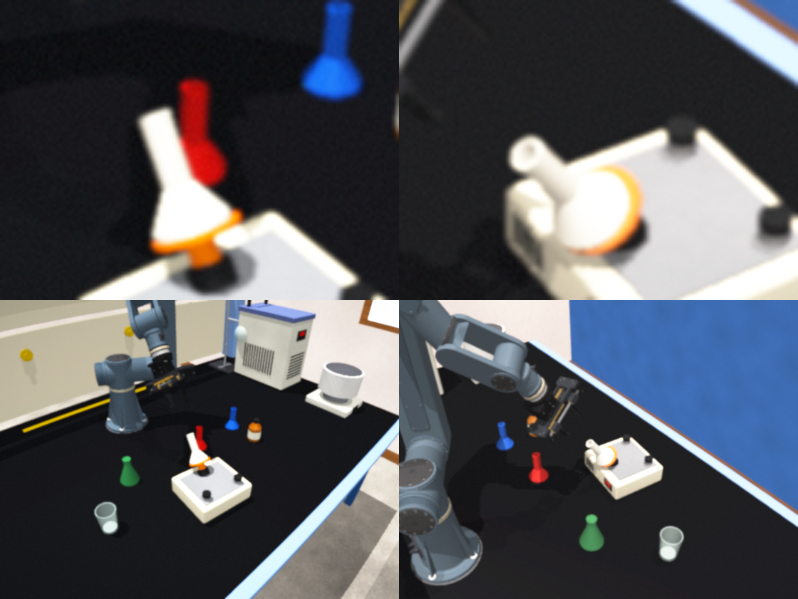

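The funnel sits flat on the collar, the gripper is clear, and the other glassware stands where it was. The collar is at about 135 − 81 = 54 mm from the foot, within the stated 45–57 mm.

```bash
python3 -c "
from rig import bot
print(bot.hand_in())"
```

```text
the job is handed in; nothing more can be done
None
```

I gripped the white funnel by its stem, slipped it over the slanted pipe and pushed the collar down onto its stop with it. I then let go, backed off clear and handed in at about 17 s.

**Collar:** It slid at 4–5.5 N, then the force rose steeply over the last 2 mm, which marks the stop. I held it at about 15 N. The collar ended about 54 mm from the pipe's foot, inside the stated 45–57 mm, after roughly 13 mm of travel.

**Final picture:** The funnel sits flat on the collar and stayed there after release. The gripper is clear, and the red and blue funnels, flask and beaker look undisturbed. I saw the amber bottle in the overview only.

**What went wrong:** On the first approach joint 6 reached its limit. The tool drifted about 3 mm and pressed the funnel sideways on the pipe, with a total force of up to about 11 N. I backed off, turned the grip 75° about the stem and repeated the approach cleanly.

**Checks that did not settle it:**
- **Side camera:** The rim check there was useless during the push, because the white dryer merged with the funnel in the mask. Only the scene camera agreed, to about 1 px.
- **Drying air:** Nothing in the pictures shows directly that it is on. I infer it from the force rise and the collar's position.

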